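# Close a split suppository mould about its heel post

### The arm

A 6-joint arm with a two-finger parallel gripper is mounted at the origin on the work surface. World frame = base frame: x ahead of the robot, y to its left, z up, the work surface at z = 0. Lengths are in mm, angles in degrees, forces in N, time in s.
With the tool pointing down it reaches from about 325 to 900 mm from the base axis. Payload 3.5 kg.
Tool frame: the origin (TCP) lies at the very end of the fingers, on their centre line; the grasp point (between the pads) lies 19 mm behind it (manip.grip_point_offset is the distance from the TCP to the grasp point, in mm); z points along the fingers, y is the direction in which the jaws open and shut (so a half turn about z gives the same grasp; the last joint's range is limited). The gripper opens to 85 mm and grips with 20 to 120 N. Pads are 22 mm wide; open, the fingers measure 114 mm over their backs; the gripper's body (76 mm by 85 mm) begins 54 mm behind the grasp point. The pads swing forward as they close: fully open they stand 13 mm farther back than shut.
Start: joints at [-81.555, 15.837, -1.513, 72.651, 0, 84.076], TCP at [155.1, -605.447, 231.313] pointing down, gripper open.
Joint ranges: [-178.77, 178.77], [-48.84, 107.48], [-61.69, 71.31], [-111.58, 123.2], [-90, 87.43], [-180, 180]. Speed limits (degrees/s): [147.25, 147.25, 180, 180, 180, 180].

### API

Orientations are given as a 3x3 rotation matrix whose columns are the frame's x, y, z axes.
In Python, from cell import manip gives the robot as it stands. The module is installed in compiled form; this text tells all that it offers.
- The arm moves only by the tool step_arm, never from a script. Its argument "commands" is a list of rows, each an object of numbers: "x", "y", "z": the shift along the tool's x, y, z normalised to -1 to 1, where 1 is 250 mm; "wx", "wy", "wz": the turn, a rotation vector about the tool's x, y, z normalised to -1 to 1, where 1 is 360 degrees; "claw": the opening, from -1 (shut) to 1 (fully open). A call has 1 to 12 rows; each row is the pose to reach, as a shift and turn from the pose commanded when the call began, along the tool's axes at that moment, turning the shorter way round; what a row does not reach only later rows make up. A row lasts 1/10 s, in which the tool goes at most 50 mm and 8.59 degrees, less where a joint would pass 70% of its speed; a pose out of reach is approached as far as the arm can. A call with a number of a shift or a turn outside -1 to 1 is refused whole. A call with a gripper value outside its range is refused whole. The fingers move at their own pace and stop on an object; "squeeze" is the grip in N (left out, the last holds). Time passes only in rows, so rows that repeat a pose let the fingers close. It gives the time, the measured TCP pose, the force and the opening at its end, in the units of the state.
- manip.sense(): the state, without advancing time (a new reading comes with each control period).
- manip.get_image(name): name is "scene" or "top" or "wrist"; returns a dict with "pixels" (420x560x3 uint8, red, green, blue), "depth" (420x560 float32, mm along the optical axis (not along the pixel's ray), 0 where there is no reading), "fx", "fy", "cx", "cy" (pixels), "R" (3x3) and "t" (3): a world point X has camera coordinates R X + t. Camera axes: x right, y down, z forward; pixel columns grow to the right and rows downward; lengths in mm; the calibration is good to about 2 mm. A picture is of the moment at which its call begins.
- manip.finish_job(): hands the job in, once; it reports no verdict.
The state is a dict: "time_s": time; "q": joint angles; "dq": joint speeds; "tau": joint torques, N m; "eef_pos": TCP position; "tool_rot": TCP orientation; "contact_force": force on the tool from outside, world axes, zero at the start; "moment": the same for the moment, N m; "gripper_width": finger opening in mm.
Only numpy, scipy, OpenCV 4.12 (cv2) and the standard library are available. Lean on these libraries where they do the work, as an engineer would, in place of code of your own. Each camera call takes 0.05 s, during which the arm holds its last target. There are 200 camera calls.

### The job

Close the suppository mould: bring the loose aluminium half onto the base plate, angled clear of the fixed half, and bear the V notch in its heel on the upright steel post with a gentle push of 5 to 10 N. Keeping the heel on the post, swing it round into line and press it flush against the fixed half near its toe with a steady push of 10 to 15 N for about a second, never ramming it. Then flip the hinged steel keeper fully down over both halves, let go, and leave the other things on the counter as they are.

Things in the scene. Friction and masses are not known exactly. Their poses are not given: they have to be found in the camera images.
- mould_post (a point): Steel post, 12 mm diameter, 44 mm tall, upright on the fixed mould's base plate; the point is on its axis, on the plate's upper face, 10 mm above the counter. Axes: x from the post along the mould to its toe end, y across towards the fixed half, z up. In this frame the loose half, when home, lies at x -2 to 200, y -14 to 14 mm.
- mould_base: Steel base plate, 250 (x) x 200 (y) x 10 mm, fixed; origin: centre of its underside, same axes as the post, which stands at x -100, y 31 mm. A small white cup (34 mm wide, 32 mm high) stands on it near x -100, y -72 mm: leave it.
- fixed_half: Bolted half of the mould: aluminium bar 186 x 28 x 36 mm high with a row of half-round cavities. In the frame of the post it lies at x 14 to 200, y 14 to 42, z 0 to 36 mm; its mating face is the plane y = 14 mm. Origin: in that plane on the plate's upper face, at x 100 mm.
- heel_post: The steel post again, as a part: same point and axes as mould_post.
- loose_center (a point): Centre (half-way up) of the loose mould half: aluminium bar 202 mm long (x), 28 mm wide (y), 36 mm high (z), about 0.5 kg, standing on the counter. +x points to its toe (square end), -x to its heel (end with an upright V notch); the mating face with half-round cavities is the +y side.
- loose_seat (a point): Point of the loose half, half-way up, on its centre line 99 mm to the heel side of its centre: where the post's axis comes when the post is home in the V notch (90 degrees, 21 mm wide at its mouth, 10.5 mm deep), touching both its sides. Friction can hold it on one side only: then a sideways force is felt, and easing that way brings it home. Same axes as the half.
- loose_toe (a point): Point of the loose half, half-way up, at the toe end of its mating face: 101 mm to +x and 14 mm to +y of its centre. When home it is at x 200, y 14, z 18 mm in the frame of the post. Same axes as the half.
- keeper (a joint): Angle (rad) of the keeper, a hinged steel strap 30 mm wide, 4 mm thick, hinge axis along the mould's x: 0 is fully down over both halves (hard stop), 1.57 upright, 2.0 leaning back away from the loose half; it starts at 1.45 to 1.75. It stays where it is left (stiff hinge, under 1 N at its free edge) and has no catch.
- keeper_hinge (a point): Middle of the keeper's hinge axis, behind the fixed half: at x 145, y 50, z 37.5 mm in the frame of the post, same axes. When down, the strap runs from here to -y, its underside at this height, 1.5 mm above the halves.
- keeper_edge (a point): Middle of the free edge of the keeper's thumb tab, 86 mm from the hinge axis. 66 to 70 mm from the axis the strap has a lip, 14 mm deep, that goes down outside the loose half with 2 mm to spare when that half is flush; otherwise the lip lands on top of it.
Mind the look-alikes: they are no part of the job. There is more than one size of the part that bears loose_center; the job needs the largest.

How it is judged (in metres and radians):
On the way, in this order (a step that is already met when the one before it is completed fails the run):
1. the loose half is on the base plate (within 3 mm), its notch bearing on the post with a steady 3 to 15 N, still angled clear (more than 12 degrees) of the fixed half (horizontal distance between loose_seat and mould_post below 0.004 m and z of loose_center in the frame of mould_post below 0.021 m and angle between the x axis of loose_center and the x axis of mould_post, either way round above 0.21 rad and contact force between loose_half and heel_post between 3 and 15 N), for 0.2 s.
2. swung into line: notch on the post within 3 mm, toe flush within 1.5 mm, and pressed against the fixed half with a steady 6 to 17 N (horizontal distance between loose_seat and mould_post below 0.003 m and y of loose_toe in the frame of mould_post above 0.0125 m and z of loose_center in the frame of mould_post below 0.021 m and contact force between loose_half and fixed_half between 6 and 17 N), for 0.4 s.
At the end, for the whole second after the job is handed in: The loose half lies on the base plate with its notch on the post (within 3 mm), its toe flush with the fixed half (gap under 1.5 mm), upright and at rest, and the keeper is down (within 0.08 rad of fully down) (horizontal distance between loose_seat and mould_post below 0.003 m and y of loose_toe in the frame of mould_post above 0.0125 m and z of loose_center in the frame of mould_post below 0.021 m and angle between loose_center's own z axis and vertical below 0.05 rad and value of joint keeper below 0.08 rad and linear speed of loose_half below 0.01 m/s); the robot touches nothing.
It fails at once if the loose half was rammed against the fixed half (over 25 N) (contact force between loose_half and fixed_half above 25 N).
It fails at once if the loose half was rammed against the post (over 25 N) (contact force between loose_half and heel_post above 25 N).
It fails at once if the keeper was forced down on a half that stands proud (over 15 N) (contact force between keeper and loose_half above 15 N).
It fails at once if the half slid on the base plate with its heel off the post (by more than 8 mm) while its toe came within 25 mm of the line (z of loose_center in the frame of mould_post between 0.015 and 0.021 m and y of loose_toe in the frame of mould_post above -0.011 m and angle between the x axis of loose_center and the x axis of mould_post, either way round below 0.15 rad and horizontal distance between loose_seat and mould_post above 0.008 m).
It fails at once if another thing on the counter was moved by more than 20 mm (distance of any of small_cup, green_jar, measure, dose_cup, black_jar, carton, scraper, spatula from where it was at the start of the episode above 0.02 m).
It also fails if it takes over 72 s, if anything falls off the work surface, if the arm or the gripper's body presses on something with over 40 N, if the wrist force passes 120 N, or if a joint passes its speed limit or range.

## Working session

There is one attempt and no reset: what is moved stays moved. The work goes in short steps, Python scripts to look and compute and a tool call to move; the robot and the scene stay as the last step left them, time stands still between calls to the robot, and variables do not carry over. Pictures are saved under pics/ and viewed, on a budget of 10 in all, crops included, one or two more only if the job needs it, and the job is handed in when it is done.

Besides the shell and the picture viewer there is one more tool, called after ">>>" as name(argument=value, ...), one argument or row to a line, values as JSON. step_arm: Moves the arm, as the interface text tells. Scaled input: -1 to 1 covers 250 mm each way for a shift and 360 degrees each way for a turn. Its arguments: {"type":"object","properties":{"commands":{"type":"array"},"squeeze":{"type":"number"}},"required":["commands"]}

```bash
mkdir -p pics; cat > h.py <<'E'
import numpy as np, cv2
from cell import manip
def shot(n):
    im=manip.get_image(n); np.savez(f'{n}.npz',**im); return im
def save(p,f): cv2.imwrite('pics/'+f,cv2.cvtColor(p,cv2.COLOR_RGB2BGR))
def world(im,u,v,d=None):
    d=im['depth'][int(v),int(u)] if d is None else d
    c=np.array([(u-im['cx'])/im['fx']*d,(v-im['cy'])/im['fy']*d,d]); return im['R'].T@(c-im['t'])
def cloud(im):
    v,u=np.mgrid[:420,:560]; d=im['depth']
    c=np.stack([(u-im['cx'])/im['fx']*d,(v-im['cy'])/im['fy']*d,d],-1); return (c-im['t'])@im['R']
def plane(im,u,v,z):
    r=im['R'].T@np.array([(u-im['cx'])/im['fx'],(v-im['cy'])/im['fy'],1]); o=-im['R'].T@im['t']
    return o+r*(z-o[2])/r[2]
E
python3 - <<'E'
from h import *
a=shot('scene');b=shot('top')
save(a['pixels'],'scene.png');save(b['pixels'],'top.png')
for i in (a,b): print(i['fx'],-i['R'].T@i['t'],i['R'].round(2).tolist())
print(manip.sense())
E
```

```text
494.536693695419 [777.62778752 435.01965989 843.57949777] [[-0.84, 0.55, 0.01], [0.48, 0.73, -0.49], [-0.27, -0.4, -0.87]]
408.4426467195239 [370.25559523  64.48506582 904.84917745] [[-0.01, -1.0, -0.01], [-0.98, 0.01, -0.19], [0.19, 0.01, -0.98]]
{'time_s': 0.1, 'q': array([-8.15552675e+01,  1.58760319e+01, -1.59084510e+00,  7.26511329e+01,
       -6.36186212e-04,  8.40783052e+01]), 'dq': array([ 0.02152492, -0.02489861,  0.06764887, -0.01016853, -0.06323153,
       -0.05644462]), 'tau': array([ 2.57258616e-04, -4.46707034e+01,  2.96128857e+01,  8.48458323e-03,
       -6.60917976e-05, -2.26414940e-06]), 'eef_pos': array([ 154.98617835, -604.73831027,  230.24134664]), 'tool_rot': array([[ 9.68728745e-01,  2.48121988e-01, -3.13455283e-04],
       [ 2.48122105e-01, -9.68726627e-01,  2.03569891e-03],
       [ 2.01449183e-04, -2.04981524e-03, -9.99997879e-01]]), 'contact_force': array([-1.05956308, -0.27031492,  0.3811925 ]), 'moment': array([-0.0614119 , -0.03049437,  0.00919712]), 'gripper_width': 86.09396170626813}
```

View pics/scene.png

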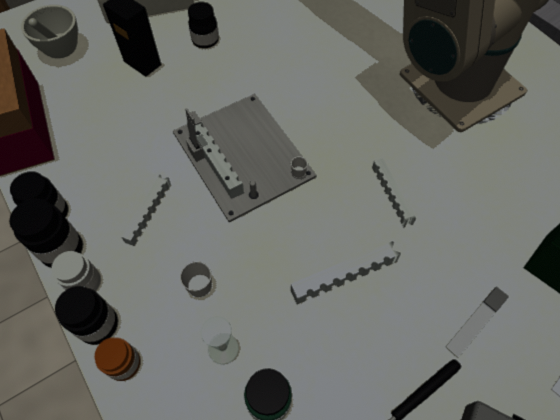

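View pics/top.png

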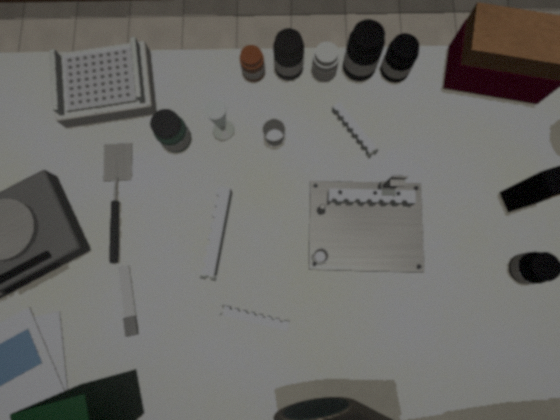

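```bash
python3 - <<'E'
from h import *
a=dict(np.load('scene.npz'));b=dict(np.load('top.npz'))
g=lambda p,x,y,w,h:cv2.resize(np.clip(p[y:y+h,x:x+w]*1.6,0,255).astype(np.uint8),(400,300),interpolation=cv2.INTER_CUBIC)
A=a['pixels'];B=b['pixels']
save(np.vstack([np.hstack([g(A,280,220,140,105),g(A,170,90,160,120)]),np.hstack([g(B,150,180,140,105),g(B,295,165,140,105)])]),'crop.png')
for n,im,rects in (('top',b,dict(big=(190,180,240,285),up=(325,100,385,160),dn=(210,298,298,328),base=(300,172,430,275))),('scene',a,dict(big=(280,230,410,310),up=(365,150,420,230),dn=(115,170,180,250),base=(165,85,325,225)))):
    P=cloud(im)
    for k,(x0,y0,x1,y1) in rects.items():
        p=P[y0:y1,x0:x1].reshape(-1,3); 
        print(n,k,np.histogram(p[:,2],bins=[-5,3,7,13,20,26,31,34,38,42,45,48,52,57,70,150])[0])
        lo,hi={'base':(43,50)}.get(k,(32,40) if k=='big' else (12,60))
        q=p[(p[:,2]>lo)&(p[:,2]<hi)]
        if len(q): print('  rect',np.median(q[:,2]),cv2.minAreaRect(q[:,:2].astype(np.float32)))
    q=P[172:275,300:430].reshape(-1,3) if n=='top' else P[85:225,165:325].reshape(-1,3)
    q=q[(abs(q[:,2]-10)<4)]; print(' plate',cv2.minAreaRect(q[:,:2].astype(np.float32)))
E
```

```text
top big [3450  431   53   57   48   43   50  762  331    1    0    0    0    0
    0]
  rect 36.951759269849646 ((502.9111328125, 224.29800415039062), (28.902883529663086, 201.82994079589844), 80.39771270751953)
top up [2331  550   66   73  134  422    7    0    0    0    0    0    0    0
    0]
  rect 26.952210865388608 ((741.637939453125, -86.95922088623047), (145.63221740722656, 22.149887084960938), 35.09269714355469)
top dn [1783  202   14   18  176  429    3    0    0    0    0    0    0    0
    0]
  rect 26.77734999990645 ((322.61279296875, 139.50018310546875), (144.35946655273438, 20.392986297607422), 76.32703399658203)
top base [2659  498 7189 1296   74   69   42   55   55  137  682  341   40   15
  188]
  rect 47.170651017601074 ((552.0260009765625, -73.40492248535156), (125.06880187988281, 259.7137756347656), 32.6143913269043)
 plate ((525.9154052734375, -113.51396179199219), (272.2917785644531, 219.00845336914062), 89.34520721435547)
scene big [7986  221  118  136  124  103  194 1355  108    0    0    0    0    0
    0]
  rect 35.9299740699698 ((502.2464599609375, 226.86129760742188), (29.415739059448242, 202.9072265625), 80.33714294433594)
scene up [3344  106  101  115  444  262    0    0    0    0    0    0    0    0
    0]
  rect 24.983585929068266 ((321.8346862792969, 141.9354248046875), (146.36656188964844, 23.0302734375), 76.04632568359375)
scene dn [3980  200  106  130  396  376    0    0    0    0    0    0    0    0
    0]
  rect 25.53331296420346 ((741.2855224609375, -84.34235382080078), (146.11431884765625, 22.715999603271484), 34.86058044433594)
scene base [11894   595  7454   367   137   134    78   104   131   312   672   104
    36    30   256]
  rect 45.91731172455734 ((552.818603515625, -67.17637634277344), (122.63655090332031, 263.3629150390625), 34.46974563598633)
 plate ((554.5782470703125, -102.96792602539062), (252.62484741210938, 273.4505615234375), 87.81333923339844)
```

View pics/crop.png

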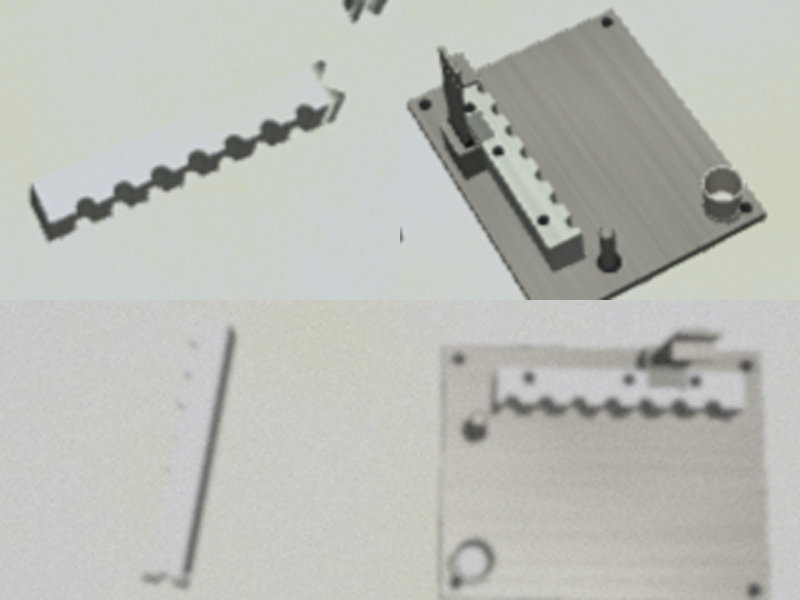

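```bash
cat >> h.py <<'E'
def comp(im,roi,lo,hi,k=3):
    P=cloud(im); x0,y0,x1,y1=roi
    m=np.zeros((420,560),np.uint8); m[y0:y1,x0:x1]=((P[...,2]>lo)&(P[...,2]<hi))[y0:y1,x0:x1]
    if k: m=cv2.morphologyEx(m,cv2.MORPH_OPEN,np.ones((k,k),np.uint8))
    n,l,s,c=cv2.connectedComponentsWithStats(m); i=1+s[1:,4].argmax()
    q=P[l==i]; return q,cv2.minAreaRect(q[:,:2].astype(np.float32))
E
python3 - <<'E'
from h import *
a=dict(np.load('scene.npz'));b=dict(np.load('top.npz'))
for im,r in ((b,(300,172,430,275)),(a,(165,85,325,225))):
    print('fix',comp(im,r,41,52)[1]); print('plate',comp(im,r,6,16,5)[1])
    P=cloud(im)[r[1]:r[3],r[0]:r[2]].reshape(-1,3)
    q=P[(P[:,2]>47)&(P[:,2]<60)&(P[:,1]>-40)]; print('post',len(q),np.median(q,0))
    q=P[(P[:,2]>60)]; print('keeper',len(q),q.min(0),q.max(0),np.median(q,0), q[q[:,2]>q[:,2].max()-12].mean(0))
    q=P[(P[:,2]>25)&(P[:,0]<480)];print('cup',q.mean(0))
E
```

```text
fix ((580.6009521484375, -113.51695251464844), (185.90257263183594, 34.78353500366211), 87.81234741210938)
plate ((519.3880004882812, -104.64694213867188), (251.0069122314453, 200.833740234375), 87.92707061767578)
post 101 [575.37389048 -24.9411302   48.73943227]
keeper 247 [ 370.25559523 -165.6364712    62.28785216] [601.07164897  64.48506582 904.84917745] [ 588.05483852 -144.10849268  119.62744573] [370.25559523  64.48506582 904.84917745]
cup [421.48508957  22.61720214 364.28772612]
fix ((587.3111572265625, -102.30253601074219), (170.60792541503906, 47.73806381225586), 88.43282318115234)
plate ((518.4989013671875, -101.5784912109375), (252.63059997558594, 200.4683074951172), 87.85964965820312)
post 62 [558.59985366  -6.50202178  49.93480616]
keeper 369 [ 578.88999447 -165.03804739   60.26387141] [777.62778752 435.01965989 843.57949777] [ 597.64460428 -139.53004441  116.97970937] [777.62778752 435.01965989 843.57949777]
cup [449.70829969   0.70911343  35.24620909]
```

```bash
cat >> h.py <<'E'
def rz(yaw):
    c,s=np.cos(np.radians(yaw)),np.sin(np.radians(yaw)); return np.array([[c,s,0],[s,-c,0],[0,0,-1.]])
def leg(p0,y0,p1,y1):
    d=rz(y0).T@(np.array(p1,float)-p0)/250; w=-(y1-y0)/360
    print('x %.4f y %.4f z %.4f wz %.4f'%(*d,w),' to',np.round(p1,1),y1)
E
python3 - <<'E'
from h import *
s=manip.sense();R=s['tool_rot'];print(np.degrees(np.arctan2(R[1,0],R[0,0])))
p=np.array([155.1,-605.4,231.3]);y=14.4
for i in range(4):
    q=p+np.array([94.25,206.5,0 if i<3 else -60]);leg(p,y,q,y+39);p=q;y+=39
E
```

```text
14.366416086879397
x 0.5706 y -0.7063 z 0.0000 wz -0.1083  to [ 249.4 -398.9  231.3] 53.4
x 0.8879 y -0.1898 z 0.0000 wz -0.1083  to [ 343.6 -192.4  231.3] 92.4
x 0.8095 y 0.4113 z 0.0000 wz -0.1083  to [437.8  14.1 231.3] 131.4
x 0.3703 y 0.8290 z 0.2400 wz -0.1083  to [532.1 220.6 171.3] 170.4
```

>>> step_arm(
  commands=[
    {"x":0.285,"y":-0.353,"wz":-0.054,"claw":1},
    {"x":0.5706,"y":-0.7063,"wz":-0.1083},
    {"x":0.5706,"y":-0.7063,"wz":-0.1083},
    {"x":0.5706,"y":-0.7063,"wz":-0.1083},
    {"x":0.5706,"y":-0.7063,"wz":-0.1083},
    {"x":0.5706,"y":-0.7063,"wz":-0.1083},
  ],
  squeeze=60,
)

```text
invalid input at $.commands[0]: expected keys x, y, z, wx, wy, wz, claw
```

>>> step_arm(
  commands=[
    {"x":0.8879,"y":-0.1898,"wz":-0.1083},
    {"x":0.8879,"y":-0.1898,"wz":-0.1083},
    {"x":0.8879,"y":-0.1898,"wz":-0.1083},
    {"x":0.8879,"y":-0.1898,"wz":-0.1083},
    {"x":0.8879,"y":-0.1898,"wz":-0.1083},
    {"x":0.8879,"y":-0.1898,"wz":-0.1083},
    {"x":0.8879,"y":-0.1898,"wz":-0.1083},
  ],
)

```text
invalid input at $.commands[0]: expected keys x, y, z, wx, wy, wz, claw
```

>>> step_arm(
  commands=[
    {"x":0.8095,"y":0.4113,"wz":-0.1083},
    {"x":0.8095,"y":0.4113,"wz":-0.1083},
    {"x":0.8095,"y":0.4113,"wz":-0.1083},
    {"x":0.8095,"y":0.4113,"wz":-0.1083},
    {"x":0.8095,"y":0.4113,"wz":-0.1083},
    {"x":0.8095,"y":0.4113,"wz":-0.1083},
    {"x":0.8095,"y":0.4113,"wz":-0.1083},
  ],
)

```text
invalid input at $.commands[0]: expected keys x, y, z, wx, wy, wz, claw
```

>>> step_arm(
  commands=[
    {"x":0.3703,"y":0.829,"z":0.24,"wz":-0.1083},
    {"x":0.3703,"y":0.829,"z":0.24,"wz":-0.1083},
    {"x":0.3703,"y":0.829,"z":0.24,"wz":-0.1083},
    {"x":0.3703,"y":0.829,"z":0.24,"wz":-0.1083},
    {"x":0.3703,"y":0.829,"z":0.24,"wz":-0.1083},
    {"x":0.3703,"y":0.829,"z":0.24,"wz":-0.1083},
    {"x":0.3703,"y":0.829,"z":0.24,"wz":-0.1083},
  ],
)

```text
invalid input at $.commands[0]: expected keys x, y, z, wx, wy, wz, claw
```

>>> step_arm(
  commands=[
    {"x":0.5706,"y":-0.7063,"z":0,"wx":0,"wy":0,"wz":-0.1083,"claw":1},
    {"x":0.5706,"y":-0.7063,"z":0,"wx":0,"wy":0,"wz":-0.1083,"claw":1},
    {"x":0.5706,"y":-0.7063,"z":0,"wx":0,"wy":0,"wz":-0.1083,"claw":1},
    {"x":0.5706,"y":-0.7063,"z":0,"wx":0,"wy":0,"wz":-0.1083,"claw":1},
    {"x":0.5706,"y":-0.7063,"z":0,"wx":0,"wy":0,"wz":-0.1083,"claw":1},
    {"x":0.5706,"y":-0.7063,"z":0,"wx":0,"wy":0,"wz":-0.1083,"claw":1},
  ],
  squeeze=60,
)

```text
time_s: 0.7
eef_pos: [250.0, -395.0, 230.7]
tool_rot: [[0.593, 0.805, -0.001], [0.805, -0.593, 0.003], [0.002, -0.002, -1.0]]
contact_force: [0.1, -0.4, -0.6]
gripper_width: 85.8
```

>>> step_arm(
  commands=[
    {"x":0.8879,"y":-0.1898,"z":0,"wx":0,"wy":0,"wz":-0.1083,"claw":1},
    {"x":0.8879,"y":-0.1898,"z":0,"wx":0,"wy":0,"wz":-0.1083,"claw":1},
    {"x":0.8879,"y":-0.1898,"z":0,"wx":0,"wy":0,"wz":-0.1083,"claw":1},
    {"x":0.8879,"y":-0.1898,"z":0,"wx":0,"wy":0,"wz":-0.1083,"claw":1},
    {"x":0.8879,"y":-0.1898,"z":0,"wx":0,"wy":0,"wz":-0.1083,"claw":1},
    {"x":0.8879,"y":-0.1898,"z":0,"wx":0,"wy":0,"wz":-0.1083,"claw":1},
    {"x":0.8879,"y":-0.1898,"z":0,"wx":0,"wy":0,"wz":-0.1083,"claw":1},
  ],
)

```text
time_s: 1.4
eef_pos: [344.1, -192.9, 231.3]
tool_rot: [[-0.041, 0.999, -0.0], [0.999, 0.041, -0.001], [-0.001, -0.0, -1.0]]
contact_force: [0.6, -0.3, 0.6]
gripper_width: 85.2
```

>>> step_arm(
  commands=[
    {"x":0.8095,"y":0.4113,"z":0,"wx":0,"wy":0,"wz":-0.1083,"claw":1},
    {"x":0.8095,"y":0.4113,"z":0,"wx":0,"wy":0,"wz":-0.1083,"claw":1},
    {"x":0.8095,"y":0.4113,"z":0,"wx":0,"wy":0,"wz":-0.1083,"claw":1},
    {"x":0.8095,"y":0.4113,"z":0,"wx":0,"wy":0,"wz":-0.1083,"claw":1},
    {"x":0.8095,"y":0.4113,"z":0,"wx":0,"wy":0,"wz":-0.1083,"claw":1},
    {"x":0.8095,"y":0.4113,"z":0,"wx":0,"wy":0,"wz":-0.1083,"claw":1},
    {"x":0.8095,"y":0.4113,"z":0,"wx":0,"wy":0,"wz":-0.1083,"claw":1},
  ],
)

```text
time_s: 2.1
eef_pos: [438.7, 12.8, 231.1]
tool_rot: [[-0.659, 0.752, -0.001], [0.752, 0.659, -0.001], [-0.0, -0.001, -1.0]]
contact_force: [-1.1, -0.2, 0.1]
gripper_width: 85.7
```

>>> step_arm(
  commands=[
    {"x":0.3703,"y":0.829,"z":0.24,"wx":0,"wy":0,"wz":-0.1083,"claw":0.2},
    {"x":0.3703,"y":0.829,"z":0.24,"wx":0,"wy":0,"wz":-0.1083,"claw":0.2},
    {"x":0.3703,"y":0.829,"z":0.24,"wx":0,"wy":0,"wz":-0.1083,"claw":0.2},
    {"x":0.3703,"y":0.829,"z":0.24,"wx":0,"wy":0,"wz":-0.1083,"claw":0.2},
    {"x":0.3703,"y":0.829,"z":0.24,"wx":0,"wy":0,"wz":-0.1083,"claw":0.2},
    {"x":0.3703,"y":0.829,"z":0.24,"wx":0,"wy":0,"wz":-0.1083,"claw":0.2},
    {"x":0.3703,"y":0.829,"z":0.24,"wx":0,"wy":0,"wz":-0.1083,"claw":0.2},
  ],
)

```text
time_s: 2.8
eef_pos: [533.1, 218.5, 170.6]
tool_rot: [[-0.985, 0.171, -0.002], [0.171, 0.985, -0.001], [0.001, -0.002, -1.0]]
contact_force: [-0.1, -0.7, -0.1]
gripper_width: 51.1
```

```bash
python3 - <<'E'
from h import *
w=shot('wrist'); s=manip.sense(); print(s['eef_pos'],s['q'],s['contact_force'])
save(w['pixels'],'wrist1.png'); print('cam',-w['R'].T@w['t'],w['fx'])
print(comp(w,(0,0,560,420),30,42)[1])
E
```

```text
[532.91297397 218.14326742 171.07163092] [ 1.58515286e+01  1.31441029e+01 -1.24957012e+01  6.44325719e+01
 -4.22844696e-02  2.57385290e+01] [-1.10837701 -0.86897802  0.01164315]
cam [454.59379219 232.29760222 312.9750928 ] 293.4860088417505
((502.4968566894531, 226.44871520996094), (28.05792999267578, 201.2909698486328), 80.44059753417969)
```

View pics/wrist1.png

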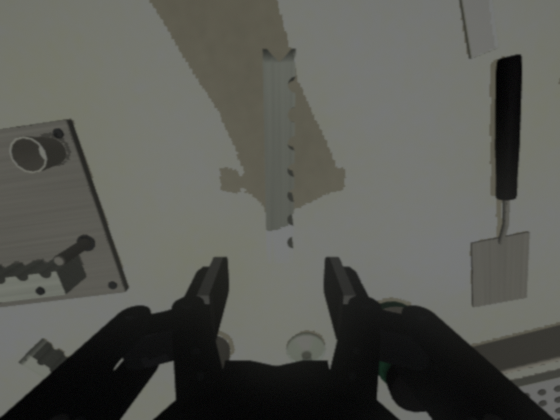

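>>> step_arm(
  commands=[
    {"x":0,"y":0,"z":0.2,"wx":0,"wy":0,"wz":0,"claw":0.2},
    {"x":0,"y":0,"z":0.36,"wx":0,"wy":0,"wz":0,"claw":0.2},
    {"x":0,"y":0,"z":0.48,"wx":0,"wy":0,"wz":0,"claw":0.2},
    {"x":0,"y":0,"z":0.48,"wx":0,"wy":0,"wz":0,"claw":0.2},
    {"x":0,"y":0,"z":0.48,"wx":0,"wy":0,"wz":0,"claw":0.2},
  ],
)

```text
time_s: 3.35
eef_pos: [532.8, 218.7, 52.0]
tool_rot: [[-0.985, 0.171, -0.0], [0.171, 0.985, -0.0], [0.0, -0.0, -1.0]]
contact_force: [0.3, 0.9, 0.2]
gripper_width: 51.2
```

>>> step_arm(
  commands=[
    {"x":0,"y":0.0104,"z":0.06,"wx":0,"wy":0,"wz":0,"claw":0.2},
    {"x":0,"y":0.0104,"z":0.13,"wx":0,"wy":0,"wz":0,"claw":0.2},
    {"x":0,"y":0.0104,"z":0.176,"wx":0,"wy":0,"wz":0,"claw":0.2},
    {"x":0,"y":0.0104,"z":0.176,"wx":0,"wy":0,"wz":0,"claw":-0.2},
    {"x":0,"y":0.0104,"z":0.176,"wx":0,"wy":0,"wz":0,"claw":-1},
    {"x":0,"y":0.0104,"z":0.176,"wx":0,"wy":0,"wz":0,"claw":-1},
    {"x":0,"y":0.0104,"z":0.176,"wx":0,"wy":0,"wz":0,"claw":-1},
    {"x":0,"y":0.0104,"z":0.176,"wx":0,"wy":0,"wz":0,"claw":-1},
    {"x":0,"y":0.0104,"z":0.176,"wx":0,"wy":0,"wz":0,"claw":-1},
    {"x":0,"y":0.0104,"z":0.176,"wx":0,"wy":0,"wz":0,"claw":-1},
  ],
  squeeze=60,
)

```text
time_s: 4.35
eef_pos: [533.6, 222.9, 7.6]
tool_rot: [[-0.986, 0.168, 0.001], [0.168, 0.986, 0.0], [-0.001, 0.0, -1.0]]
contact_force: [0.4, -0.6, -1.4]
gripper_width: 27.2
```

>>> step_arm(
  commands=[
    {"x":0,"y":0,"z":-0.04,"wx":0,"wy":0,"wz":0,"claw":-1},
    {"x":0,"y":0,"z":-0.12,"wx":0,"wy":0,"wz":0,"claw":-1},
    {"x":0,"y":0,"z":-0.22,"wx":0,"wy":0,"wz":0,"claw":-1},
    {"x":0,"y":0,"z":-0.3,"wx":0,"wy":0,"wz":0,"claw":-1},
    {"x":0,"y":0,"z":-0.32,"wx":0,"wy":0,"wz":0,"claw":-1},
    {"x":0,"y":0,"z":-0.32,"wx":0,"wy":0,"wz":0,"claw":-1},
  ],
)

```text
time_s: 4.95
eef_pos: [533.7, 223.0, 88.2]
tool_rot: [[-0.986, 0.168, 0.002], [0.168, 0.986, 0.001], [-0.002, 0.001, -1.0]]
contact_force: [0.0, 0.9, -6.1]
gripper_width: 27.1
```

```bash
python3 - <<'E'
from h import *
s=manip.sense();R=s['tool_rot'];p=s['eef_pos'];print(p,R.round(3).tolist(),s['contact_force'],s['moment'])
w=shot('wrist');P=cloud(w);print(comp(w,(0,0,560,420),p[2]+15,p[2]+40)[1])
for n in('top','scene'):
    im=shot(n);print(n,comp(im,(0,0,560,420),p[2]+22,p[2]+36,0)[1])
y=170.3;q=np.array([515,45,p[2]]);leg(p,y,q,118.1);leg(q,118.1,[494.3,-137,p[2]],65.9)
E
```

```text
[533.73715579 223.04717896  88.18988152] [[-0.986, 0.168, 0.002], [0.168, 0.986, 0.001], [-0.002, 0.001, -1.0]] [ 0.00660268  0.93393926 -6.14657596] [ 0.00408513 -0.16838976  0.03842474]
((494.69122314453125, 225.29165649414062), (53.98856735229492, 155.3052978515625), 87.52915954589844)
top ((844.387451171875, -383.42327880859375), (229.9798126220703, 97.10033416748047), 50.51644515991211)
scene ((449.3567199707031, 236.06024169921875), (29.183761596679688, 95.4095458984375), 80.5335922241211)
x -0.0461 y -0.7146 z 0.0000 wz 0.1450  to [515.   45.   88.2] 118.1
x -0.6032 y -0.4159 z 0.0000 wz 0.1450  to [ 494.3 -137.    88.2] 65.9
```

>>> step_arm(
  commands=[
    {"x":-0.005,"y":-0.07,"z":0,"wx":0,"wy":0,"wz":0.015,"claw":-1},
    {"x":-0.012,"y":-0.18,"z":0,"wx":0,"wy":0,"wz":0.036,"claw":-1},
    {"x":-0.02,"y":-0.3,"z":0,"wx":0,"wy":0,"wz":0.059,"claw":-1},
    {"x":-0.027,"y":-0.42,"z":0,"wx":0,"wy":0,"wz":0.082,"claw":-1},
    {"x":-0.034,"y":-0.53,"z":0,"wx":0,"wy":0,"wz":0.105,"claw":-1},
    {"x":-0.041,"y":-0.64,"z":0,"wx":0,"wy":0,"wz":0.128,"claw":-1},
    {"x":-0.0461,"y":-0.7146,"z":0,"wx":0,"wy":0,"wz":0.145,"claw":-1},
    {"x":-0.0461,"y":-0.7146,"z":0,"wx":0,"wy":0,"wz":0.145,"claw":-1},
  ],
)

```text
time_s: 5.9
eef_pos: [513.0, 42.6, 85.9]
tool_rot: [[-0.468, 0.884, -0.003], [0.884, 0.468, -0.001], [0.001, -0.003, -1.0]]
contact_force: [0.1, 0.7, -5.1]
gripper_width: 26.9
```

>>> step_arm(
  commands=[
    {"x":-0.06,"y":-0.04,"z":0,"wx":0,"wy":0,"wz":0.015,"claw":-1},
    {"x":-0.15,"y":-0.105,"z":0,"wx":0,"wy":0,"wz":0.036,"claw":-1},
    {"x":-0.25,"y":-0.17,"z":0,"wx":0,"wy":0,"wz":0.059,"claw":-1},
    {"x":-0.345,"y":-0.24,"z":0,"wx":0,"wy":0,"wz":0.082,"claw":-1},
    {"x":-0.44,"y":-0.305,"z":0,"wx":0,"wy":0,"wz":0.105,"claw":-1},
    {"x":-0.535,"y":-0.37,"z":0,"wx":0,"wy":0,"wz":0.128,"claw":-1},
    {"x":-0.6032,"y":-0.4159,"z":0,"wx":0,"wy":0,"wz":0.145,"claw":-1},
    {"x":-0.6032,"y":-0.4159,"z":0,"wx":0,"wy":0,"wz":0.145,"claw":-1},
    {"x":-0.6032,"y":-0.4159,"z":0,"wx":0,"wy":0,"wz":0.145,"claw":-1},
  ],
)

```text
time_s: 6.8
eef_pos: [493.3, -136.6, 86.4]
tool_rot: [[0.407, 0.914, -0.002], [0.914, -0.407, 0.002], [0.001, -0.002, -1.0]]
contact_force: [-0.8, 0.6, -5.1]
gripper_width: 27.0
```

```bash
python3 - <<'E'
from h import *
s=manip.sense();R=s['tool_rot'];p=s['eef_pos'];print(p,np.degrees(np.arctan2(R[1,0],R[0,0])),s['contact_force'],s['moment'],s['q'])
w=shot('wrist');t=shot('top')
save(np.vstack([w['pixels'][:300],cv2.resize(t['pixels'][150:300,290:570],(560,300))]),'w2.png')
E
```

```text
[ 493.28073091 -136.60737247   86.41523786] 66.00084091449429 [-0.75037886  0.60558565 -5.13833141] [-0.12393077  0.10833424  0.03715975] [-2.27473245e+01  1.16697359e+01 -2.58078371e+01  5.26525034e+01
  4.99577390e-02  9.12517240e+01]
```

View pics/w2.png

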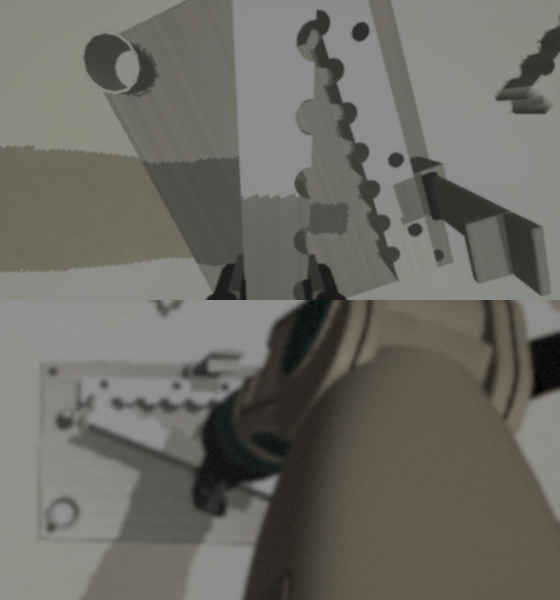

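>>> step_arm(
  commands=[
    {"x":0,"y":0,"z":0.06,"wx":0,"wy":0,"wz":0,"claw":-1},
    {"x":0,"y":0,"z":0.15,"wx":0,"wy":0,"wz":0,"claw":-1},
    {"x":0,"y":0,"z":0.22,"wx":0,"wy":0,"wz":0,"claw":-1},
    {"x":0,"y":0,"z":0.255,"wx":0,"wy":0,"wz":0,"claw":-1},
    {"x":0,"y":0,"z":0.26,"wx":0,"wy":0,"wz":0,"claw":-1},
    {"x":0,"y":0,"z":0.26,"wx":0,"wy":0,"wz":0,"claw":-1},
  ],
)

```text
time_s: 7.5
eef_pos: [494.2, -136.8, 22.5]
tool_rot: [[0.407, 0.913, 0.0], [0.913, -0.407, 0.0], [0.0, 0.0, -1.0]]
contact_force: [-0.0, -0.9, -4.9]
gripper_width: 27.2
```

>>> step_arm(
  commands=[
    {"x":0,"y":0,"z":0.003,"wx":0,"wy":0,"wz":0,"claw":-1},
    {"x":0,"y":0,"z":0.006,"wx":0,"wy":0,"wz":0,"claw":-1},
    {"x":0,"y":0,"z":0.006,"wx":0,"wy":0,"wz":0,"claw":-1},
  ],
)

```text
time_s: 7.8
eef_pos: [494.5, -137.5, 21.4]
tool_rot: [[0.408, 0.913, 0.001], [0.913, -0.408, -0.0], [0.0, 0.001, -1.0]]
contact_force: [-0.2, 0.1, -4.5]
gripper_width: 27.3
```

>>> step_arm(
  commands=[
    {"x":0,"y":0,"z":0.004,"wx":0,"wy":0,"wz":0,"claw":-1},
    {"x":0,"y":0,"z":0.008,"wx":0,"wy":0,"wz":0,"claw":-1},
    {"x":0,"y":0,"z":0.008,"wx":0,"wy":0,"wz":0,"claw":-1},
  ],
)

```text
time_s: 8.1
eef_pos: [493.8, -137.2, 18.7]
tool_rot: [[0.408, 0.913, -0.0], [0.913, -0.408, 0.0], [0.0, -0.0, -1.0]]
contact_force: [1.0, 0.7, -5.7]
gripper_width: 26.7
```

>>> step_arm(
  commands=[
    {"x":0,"y":0,"z":0.004,"wx":0,"wy":0,"wz":0,"claw":-1},
    {"x":0,"y":0,"z":0.004,"wx":0,"wy":0,"wz":0,"claw":-1},
  ],
)

```text
time_s: 8.3
eef_pos: [494.0, -137.3, 17.8]
tool_rot: [[0.408, 0.913, 0.0], [0.913, -0.408, 0.0], [0.0, -0.0, -1.0]]
contact_force: [0.3, -1.0, -5.1]
gripper_width: 27.2
```

>>> step_arm(
  commands=[
    {"x":0,"y":0,"z":0.004,"wx":0,"wy":0,"wz":0,"claw":-1},
    {"x":0,"y":0,"z":0.004,"wx":0,"wy":0,"wz":0,"claw":-1},
  ],
)

```text
time_s: 8.5
eef_pos: [494.1, -137.3, 17.6]
tool_rot: [[0.408, 0.913, 0.0], [0.913, -0.408, -0.0], [0.0, 0.0, -1.0]]
contact_force: [-2.9, -0.1, 3.1]
gripper_width: 26.9
```

>>> step_arm(
  commands=[
    {"x":0.008,"y":0,"z":-0.002,"wx":0,"wy":0,"wz":0,"claw":-1},
    {"x":0.02,"y":0,"z":-0.002,"wx":0,"wy":0,"wz":0,"claw":-1},
    {"x":0.032,"y":0,"z":-0.002,"wx":0,"wy":0,"wz":0,"claw":-1},
    {"x":0.032,"y":0,"z":-0.002,"wx":0,"wy":0,"wz":0,"claw":-1},
  ],
)

```text
time_s: 8.9
eef_pos: [498.0, -129.8, 17.6]
tool_rot: [[0.408, 0.913, 0.001], [0.913, -0.408, -0.0], [0.0, 0.001, -1.0]]
contact_force: [-0.6, -1.0, -1.3]
gripper_width: 26.8
```

>>> step_arm(
  commands=[
    {"x":0.004,"y":0,"z":0,"wx":0,"wy":0,"wz":0,"claw":-1},
    {"x":0.008,"y":0,"z":0,"wx":0,"wy":0,"wz":0,"claw":-1},
    {"x":0.008,"y":0,"z":0,"wx":0,"wy":0,"wz":0,"claw":-1},
  ],
)

```text
time_s: 9.2
eef_pos: [498.5, -128.4, 17.6]
tool_rot: [[0.408, 0.913, 0.001], [0.913, -0.408, -0.001], [-0.0, 0.001, -1.0]]
contact_force: [-1.5, -2.2, 0.7]
gripper_width: 27.1
```

```bash
python3 - <<'E'
from h import *
s=manip.sense();print(s['eef_pos'],s['contact_force'],s['tool_rot'].T@s['contact_force'],s['moment'])
E
```

```text
[ 498.49340951 -128.39664106   17.58063488] [-1.4922429  -2.22252976  0.68942336] [-2.63818459 -0.45482456 -0.68909264] [-0.42102423  0.18700687 -0.01123106]
```

>>> step_arm(
  commands=[
    {"x":0.004,"y":0,"z":-0.001,"wx":0,"wy":0,"wz":0,"claw":-1},
    {"x":0.004,"y":0,"z":-0.001,"wx":0,"wy":0,"wz":0,"claw":-1},
  ],
)

```text
time_s: 9.4
eef_pos: [498.6, -127.1, 17.6]
tool_rot: [[0.408, 0.913, 0.0], [0.913, -0.408, 0.0], [0.0, 0.0, -1.0]]
contact_force: [0.3, -2.1, -1.1]
gripper_width: 26.8
```

>>> step_arm(
  commands=[
    {"x":0.004,"y":0,"z":0,"wx":0,"wy":0,"wz":0,"claw":-1},
    {"x":0.004,"y":0,"z":0,"wx":0,"wy":0,"wz":0,"claw":-1},
  ],
)

```text
time_s: 9.6
eef_pos: [498.8, -126.3, 17.6]
tool_rot: [[0.408, 0.913, -0.0], [0.913, -0.408, -0.0], [-0.0, -0.0, -1.0]]
contact_force: [-0.4, -2.7, 0.4]
gripper_width: 27.3
```

>>> step_arm(
  commands=[
    {"x":0.003,"y":0,"z":0,"wx":0,"wy":0,"wz":0,"claw":-1},
    {"x":0.003,"y":0,"z":0,"wx":0,"wy":0,"wz":0,"claw":-1},
  ],
)

```text
time_s: 9.8
eef_pos: [499.1, -125.6, 17.6]
tool_rot: [[0.408, 0.913, -0.0], [0.913, -0.408, -0.0], [-0.0, -0.0, -1.0]]
contact_force: [-1.0, -3.5, 0.7]
gripper_width: 27.2
```

>>> step_arm(
  commands=[
    {"x":0.003,"y":0,"z":0,"wx":0,"wy":0,"wz":0,"claw":-1},
    {"x":0.003,"y":0,"z":0,"wx":0,"wy":0,"wz":0,"claw":-1},
  ],
)

```text
time_s: 10.0
eef_pos: [499.4, -124.8, 17.6]
tool_rot: [[0.408, 0.913, -0.0], [0.913, -0.408, 0.0], [-0.0, -0.0, -1.0]]
contact_force: [-0.9, -2.8, 0.2]
gripper_width: 26.8
```

>>> step_arm(
  commands=[
    {"x":0.003,"y":0,"z":0,"wx":0,"wy":0,"wz":0,"claw":-1},
    {"x":0.003,"y":0,"z":0,"wx":0,"wy":0,"wz":0,"claw":-1},
  ],
)

```text
time_s: 10.2
eef_pos: [499.7, -124.2, 17.6]
tool_rot: [[0.408, 0.913, -0.0], [0.913, -0.408, 0.0], [0.0, -0.0, -1.0]]
contact_force: [-1.4, -2.6, 0.1]
gripper_width: 27.0
```

```bash
python3 - <<'E'
from h import *
s=manip.sense();print(s['eef_pos'],s['contact_force'],s['tool_rot'].T@s['contact_force'],s['moment'])
w=shot('top');s2=shot('scene')
g=lambda p,x,y,a,h:cv2.resize(np.clip(p[y:y+h,x:x+a]*1.6,0,255).astype(np.uint8),(400,400),interpolation=cv2.INTER_CUBIC)
save(np.hstack([g(w['pixels'],300,180,60,60),g(s2['pixels'],225,150,60,60)]),'heel.png')
E
```

```text
[ 499.71088697 -124.15639506   17.58730773] [-1.44878232 -2.57604495  0.12494741] [-2.94296716 -0.2719006  -0.12491605] [-0.55165412  0.23648273 -0.06253903]
```

View pics/heel.png

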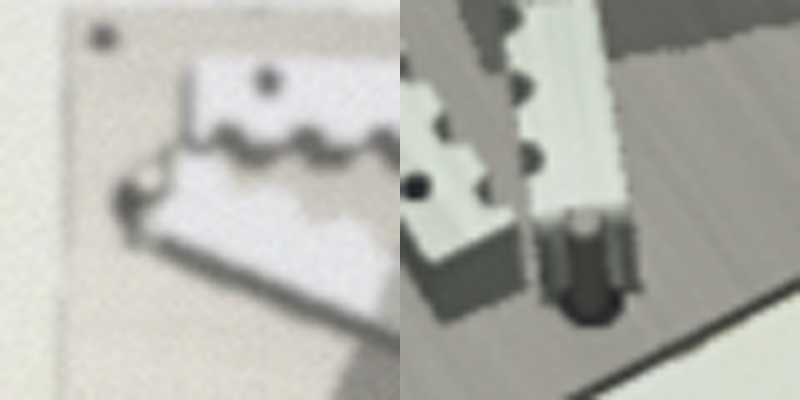

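>>> step_arm(
  commands=[
    {"x":0.003,"y":0,"z":0,"wx":0,"wy":0,"wz":0,"claw":-1},
    {"x":0.003,"y":0,"z":0,"wx":0,"wy":0,"wz":0,"claw":-1},
  ],
)

```text
time_s: 10.5
eef_pos: [500.0, -123.5, 17.6]
tool_rot: [[0.408, 0.913, -0.0], [0.913, -0.408, 0.0], [0.0, -0.0, -1.0]]
contact_force: [-1.6, -2.3, 0.4]
gripper_width: 27.1
```

>>> step_arm(
  commands=[
    {"x":0.003,"y":0,"z":0,"wx":0,"wy":0,"wz":0,"claw":-1},
    {"x":0.003,"y":0,"z":0,"wx":0,"wy":0,"wz":0,"claw":-1},
  ],
)

```text
time_s: 10.7
eef_pos: [500.4, -122.9, 17.6]
tool_rot: [[0.408, 0.913, -0.0], [0.913, -0.408, -0.0], [-0.0, -0.0, -1.0]]
contact_force: [-1.6, -2.9, 1.5]
gripper_width: 27.0
```

>>> step_arm(
  commands=[
    {"x":0.003,"y":0,"z":0,"wx":0,"wy":0,"wz":0,"claw":-1},
    {"x":0.003,"y":0,"z":0,"wx":0,"wy":0,"wz":0,"claw":-1},
  ],
)

```text
time_s: 10.9
eef_pos: [500.4, -122.8, 17.6]
tool_rot: [[0.408, 0.913, -0.001], [0.913, -0.408, -0.002], [-0.002, -0.0, -1.0]]
contact_force: [-3.2, -5.1, 0.9]
gripper_width: 27.1
```

>>> step_arm(
  commands=[
    {"x":0.002,"y":0,"z":-0.001,"wx":0,"wy":0,"wz":0,"claw":-1},
    {"x":0.002,"y":0,"z":-0.001,"wx":0,"wy":0,"wz":0,"claw":-1},
  ],
)

```text
time_s: 11.1
eef_pos: [500.2, -122.4, 17.6]
tool_rot: [[0.408, 0.913, -0.001], [0.913, -0.408, -0.002], [-0.002, -0.001, -1.0]]
contact_force: [-3.3, -5.1, -0.2]
gripper_width: 27.2
```

```bash
python3 - <<'E'
from h import *
s=manip.sense();print(s['eef_pos'],s['contact_force'],s['tool_rot'].T@s['contact_force'],s['moment'])
E
```

```text
[ 500.24116334 -122.38452979   17.57100334] [-3.29300473 -5.10586219 -0.19709045] [-6.00488035 -0.92173135  0.210658  ] [-0.93665257  0.44242393  0.08332676]
```

>>> step_arm(
  commands=[
    {"x":0.002,"y":0,"z":0,"wx":0,"wy":0,"wz":0,"claw":-1},
    {"x":0.002,"y":0,"z":0,"wx":0,"wy":0,"wz":0,"claw":-1},
  ],
)

```text
time_s: 11.3
eef_pos: [500.2, -122.3, 17.6]
tool_rot: [[0.408, 0.913, -0.002], [0.913, -0.408, -0.003], [-0.003, -0.001, -1.0]]
contact_force: [-2.6, -7.1, -0.4]
gripper_width: 27.2
```

```bash
python3 - <<'E'
from h import *
s=manip.sense();print(s['eef_pos'],s['contact_force'],s['tool_rot'].T@s['contact_force'],s['moment'])
E
```

```text
[ 500.22847625 -122.31108371   17.56793948] [-2.60954742 -7.05774886 -0.41261829] [-7.50674363  0.49966941  0.43696817] [-1.20441511  0.50683684  0.10851076]
```

>>> step_arm(
  commands=[
    {"x":0.002,"y":0,"z":0,"wx":0,"wy":0,"wz":0,"claw":-1},
    {"x":0.002,"y":0,"z":0,"wx":0,"wy":0,"wz":0,"claw":-1},
    {"x":0.002,"y":0,"z":0,"wx":0,"wy":0,"wz":0,"claw":-1},
    {"x":0.002,"y":0,"z":0,"wx":0,"wy":0,"wz":0,"claw":-1},
  ],
)

```text
time_s: 11.7
eef_pos: [500.2, -122.3, 17.6]
tool_rot: [[0.409, 0.913, -0.002], [0.913, -0.409, -0.004], [-0.004, -0.001, -1.0]]
contact_force: [-5.2, -8.6, 0.7]
gripper_width: 27.3
```

```bash
python3 - <<'E'
from h import *
s=manip.sense();R=s['tool_rot'];print(s['eef_pos'],R.T@s['contact_force'],s['moment'])
im=shot('scene'); P=cloud(im)
g=np.clip(im['pixels'][150:210,225:285]*1.6,0,255).astype(np.uint8)
save(cv2.resize(g,(480,480),interpolation=cv2.INTER_CUBIC),'heel2.png')
E
```

```text
[ 500.24799268 -122.33425969   17.58026029] [-10.0203445   -1.25924959  -0.67850105] [-1.34463112  0.63593145  0.09041208]
```

View pics/heel2.png

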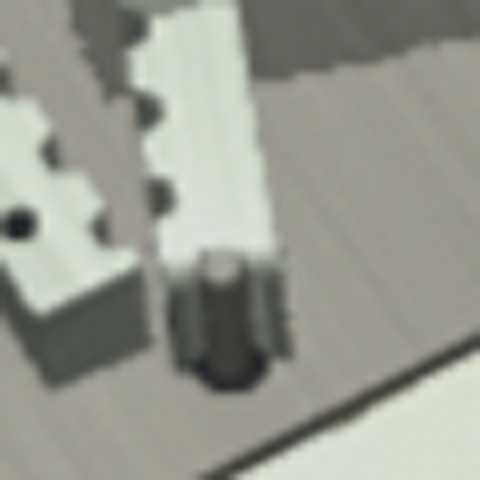

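>>> step_arm(
  commands=[
    {"x":0.0,"y":0.0181,"z":0,"wx":0,"wy":0,"wz":-0.00556,"claw":-1},
    {"x":0.001,"y":0.0363,"z":0,"wx":0,"wy":0,"wz":-0.0111,"claw":-1},
    {"x":0.001,"y":0.0363,"z":0,"wx":0,"wy":0,"wz":-0.0111,"claw":-1},
  ],
)

```text
time_s: 12.05
eef_pos: [509.0, -125.7, 17.6]
tool_rot: [[0.343, 0.939, -0.002], [0.939, -0.343, -0.003], [-0.004, -0.001, -1.0]]
contact_force: [-3.7, -7.6, 1.9]
gripper_width: 26.9
```

```bash
cat >st.py <<'E'
from h import *
s=manip.sense();R=s['tool_rot'];print(s['time_s'],s['eef_pos'].round(1),np.degrees(np.arctan2(R[1,0],R[0,0])).round(2),(R.T@s['contact_force']).round(1),s['moment'].round(2),s['gripper_width'])
E
python3 st.py
```

```text
12.05 [ 509.  -125.7   17.6] 69.95 [-8.4 -0.8 -1.8] [-1.29  0.56  0.25] 26.89541292071331
```

>>> step_arm(
  commands=[
    {"x":0.0003,"y":0.0181,"z":0,"wx":0,"wy":0,"wz":-0.00556,"claw":-1},
    {"x":0.0012,"y":0.0363,"z":0,"wx":0,"wy":0,"wz":-0.0111,"claw":-1},
    {"x":0.0027,"y":0.0544,"z":0,"wx":0,"wy":0,"wz":-0.01667,"claw":-1},
    {"x":0.0027,"y":0.0544,"z":0,"wx":0,"wy":0,"wz":-0.01667,"claw":-1},
  ],
)

```text
time_s: 12.45
eef_pos: [522.1, -129.7, 17.6]
tool_rot: [[0.242, 0.97, -0.002], [0.97, -0.243, -0.003], [-0.003, -0.001, -1.0]]
contact_force: [-3.6, -7.6, 1.2]
gripper_width: 26.8
```

```bash
python3 st.py
```

```text
12.45 [ 522.1 -129.7   17.6] 75.97 [-8.2 -1.6 -1.2] [-1.23  0.44  0.39] 26.79527010227099
```

>>> step_arm(
  commands=[
    {"x":0,"y":0,"z":0,"wx":0,"wy":0,"wz":0,"claw":-0.1},
    {"x":0,"y":0,"z":0,"wx":0,"wy":0,"wz":0,"claw":-0.1},
    {"x":0,"y":0,"z":0,"wx":0,"wy":0,"wz":0,"claw":-0.1},
  ],
)

```text
time_s: 12.75
eef_pos: [522.7, -127.5, 17.7]
tool_rot: [[0.243, 0.97, 0.0], [0.97, -0.243, 0.002], [0.002, -0.0, -1.0]]
contact_force: [-0.6, 1.0, -0.5]
gripper_width: 38.2
```

```bash
python3 st.py
```

```text
12.75 [ 522.7 -127.5   17.7] 75.95 [ 0.8 -0.8  0.5] [0.07 0.07 0.05] 38.17774685867459
```

>>> step_arm(
  commands=[
    {"x":0,"y":0,"z":-0.06,"wx":0,"wy":0,"wz":0,"claw":-0.1},
    {"x":0,"y":0,"z":-0.16,"wx":0,"wy":0,"wz":0,"claw":-0.1},
    {"x":0,"y":0,"z":-0.22,"wx":0,"wy":0,"wz":0,"claw":-0.1},
    {"x":-0.1,"y":-0.08,"z":-0.22,"wx":0,"wy":0,"wz":0,"claw":-1},
    {"x":-0.22,"y":-0.18,"z":-0.22,"wx":0,"wy":0,"wz":0,"claw":-1},
    {"x":-0.22,"y":-0.18,"z":-0.22,"wx":0,"wy":0,"wz":0,"claw":-1},
    {"x":-0.22,"y":-0.18,"z":-0.12,"wx":0,"wy":0,"wz":0,"claw":-1},
    {"x":-0.22,"y":-0.18,"z":-0.02,"wx":0,"wy":0,"wz":0,"claw":-1},
    {"x":-0.22,"y":-0.18,"z":0,"wx":0,"wy":0,"wz":0,"claw":-1},
    {"x":-0.22,"y":-0.18,"z":0,"wx":0,"wy":0,"wz":0,"claw":-1},
  ],
)

```text
time_s: 13.75
eef_pos: [465.2, -169.9, 17.1]
tool_rot: [[0.243, 0.97, -0.002], [0.97, -0.243, 0.002], [0.001, -0.002, -1.0]]
contact_force: [-0.2, 0.0, 0.2]
gripper_width: -0.1
```

```bash
python3 st.py; python3 - <<'E'
from h import *
t=shot('top');s=shot('scene');w=shot('wrist')
save(np.hstack([cv2.resize(np.clip(im['pixels'][y:y+100,x:x+130]*1.5,0,255).astype(np.uint8),(400,308),interpolation=cv2.INTER_CUBIC) for im,x,y in ((w,0,0),(s,170,100))]) if 0 else np.hstack([cv2.resize(w['pixels'],(400,300)),cv2.resize(np.clip(s['pixels'][100:200,165:298]*1.5,0,255).astype(np.uint8),(400,300))]),'push.png')
E
```

```text
13.75 [ 465.2 -169.9   17.1] 75.95 [-0.  -0.2 -0.2] [-0.05 -0.02 -0.  ] -0.10375424781474543
```

View pics/push.png

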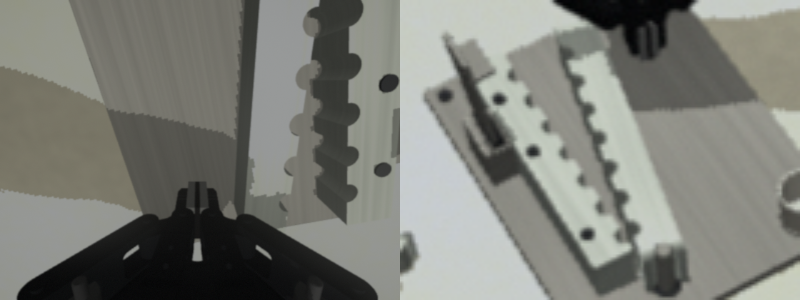

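```bash
python3 - <<'E'
from h import *
s=manip.sense();im=dict(np.load('wrist.npz'));P=cloud(im)
L=(P-s['eef_pos'])@s['tool_rot']
m=(abs(L[...,1])<80)&(abs(L[...,0])<30)&(L[...,2]<5)&(im['depth']>0)
L=L[m]
for z in range(-90,6,6):
    q=L[(L[:,2]>=z)&(L[:,2]<z+6)]
    if len(q): print(z,len(q),q.min(0).round(),q.max(0).round())
w=comp(im,(200,0,400,300),41,52)[1]; print(w)
im=dict(np.load('scene.npz'));print(comp(im,(165,85,325,225),41,52)[1])
P=cloud(im)
E
```

```text
-90 9146 [  2. -62. -90.] [ 19.  62. -84.]
-84 6527 [ -5. -62. -84.] [ 19.  62. -78.]
-78 6348 [-11. -57. -78.] [ 19.  57. -72.]
-72 4571 [-10. -51. -72.] [ 19.  52. -66.]
-66 2754 [-10. -46. -66.] [ 18.  47. -60.]
-60 4317 [-11. -42. -60.] [ 14.  42. -54.]
-54 2356 [-12. -37. -54.] [ 15.  37. -48.]
-48 1407 [-12. -31. -48.] [ 15.  33. -42.]
-42 622 [-11. -19. -42.] [ 14.  21. -36.]
-36 317 [-11. -13. -36.] [ 12.  14. -30.]
-30 4725 [-15. -13. -30.] [ 30.  59. -24.]
-24 639 [ -5. -13. -24.] [ 30.  59. -18.]
-18 574 [-11. -13. -18.] [ 30.  58. -12.]
-12 479 [-15. -13. -12.] [30. 31. -6.]
-6 268 [-16. -10.  -6.] [30. 31. -0.]
0 151 [-16.  30.   0.] [30. 30.  5.]
((522.3377685546875, -124.553466796875), (119.2132339477539, 27.497495651245117), 77.37787628173828)
((530.0811157226562, -97.73072052001953), (206.38099670410156, 28.725942611694336), 76.2968521118164)
```

>>> step_arm(
  commands=[
    {"x":0,"y":0.03,"z":0,"wx":0,"wy":0,"wz":0,"claw":-1},
    {"x":0,"y":0.06,"z":0,"wx":0,"wy":0,"wz":0,"claw":-1},
    {"x":0,"y":0.064,"z":0,"wx":0,"wy":0,"wz":0,"claw":-1},
    {"x":0,"y":0.068,"z":0,"wx":0,"wy":0,"wz":0,"claw":-1},
  ],
)

```text
time_s: 14.3
eef_pos: [482.9, -175.1, 18.1]
tool_rot: [[0.243, 0.97, 0.001], [0.97, -0.243, -0.0], [-0.0, 0.001, -1.0]]
contact_force: [0.1, 0.5, 0.3]
gripper_width: -0.1
```

```bash
python3 st.py
```

```text
14.3 [ 482.9 -175.1   18.1] 75.92 [ 0.5 -0.  -0.3] [ 0.06 -0.01  0.  ] -0.09021512100807108
```

>>> step_arm(
  commands=[
    {"x":0.0,"y":0.004,"z":0,"wx":0,"wy":0,"wz":0,"claw":-1},
    {"x":0.004,"y":0.006,"z":0,"wx":0,"wy":0,"wz":0,"claw":-1},
  ],
)

```text
time_s: 14.5
eef_pos: [483.5, -174.3, 17.7]
tool_rot: [[0.244, 0.97, -0.001], [0.97, -0.244, -0.0], [-0.0, -0.001, -1.0]]
contact_force: [-0.6, 0.5, 0.2]
gripper_width: 0.1
```

```bash
python3 st.py
```

```text
14.5 [ 483.5 -174.3   17.7] 75.9 [ 0.4 -0.7 -0.2] [0.03 0.13 0.05] 0.0847444203607447
```

>>> step_arm(
  commands=[
    {"x":-0.0006,"y":0.0128,"z":0,"wx":0,"wy":0,"wz":-0.0028,"claw":-1},
    {"x":-0.001,"y":0.0256,"z":0,"wx":0,"wy":0,"wz":-0.0056,"claw":-1},
    {"x":-0.001,"y":0.0256,"z":0,"wx":0,"wy":0,"wz":-0.0056,"claw":-1},
  ],
)

```text
time_s: 14.8
eef_pos: [490.3, -176.2, 17.7]
tool_rot: [[0.209, 0.978, 0.0], [0.978, -0.209, -0.0], [-0.0, 0.0, -1.0]]
contact_force: [-2.0, -1.3, -0.2]
gripper_width: 0.2
```

```bash
python3 st.py; python3 - <<'E'
from h import *
im=shot('scene');print(comp(im,(165,85,325,225),41,52)[1])
E
```

```text
14.8 [ 490.3 -176.2   17.7] 77.96 [-1.7 -1.6  0.2] [-0.03  0.23  0.  ] 0.23311648935132237
((558.3696899414062, -106.845458984375), (198.51019287109375, 107.14051055908203), 70.37679290771484)
```

>>> step_arm(
  commands=[
    {"x":-0.0014,"y":0.0128,"z":0,"wx":0,"wy":0,"wz":-0.0028,"claw":-1},
    {"x":-0.0026,"y":0.0256,"z":0,"wx":0,"wy":0,"wz":-0.0056,"claw":-1},
    {"x":-0.0026,"y":0.0256,"z":0,"wx":0,"wy":0,"wz":-0.0056,"claw":-1},
  ],
)

```text
time_s: 15.15
eef_pos: [497.0, -178.3, 17.9]
tool_rot: [[0.174, 0.985, 0.001], [0.985, -0.174, -0.0], [0.0, 0.001, -1.0]]
contact_force: [-0.3, 0.6, 0.1]
gripper_width: -0.1
```

```bash
python3 st.py; python3 - <<'E'
from h import *
im=shot('scene')
g=np.clip(im['pixels'][95:215,185:295]*1.6,0,255).astype(np.uint8)
save(cv2.resize(g,(550,600),interpolation=cv2.INTER_CUBIC),'heel3.png')
E
```

```text
15.15 [ 497.  -178.3   17.9] 79.99 [ 0.5 -0.4 -0.1] [-0.04  0.1  -0.05] -0.05789018144708226
```

View pics/heel3.png

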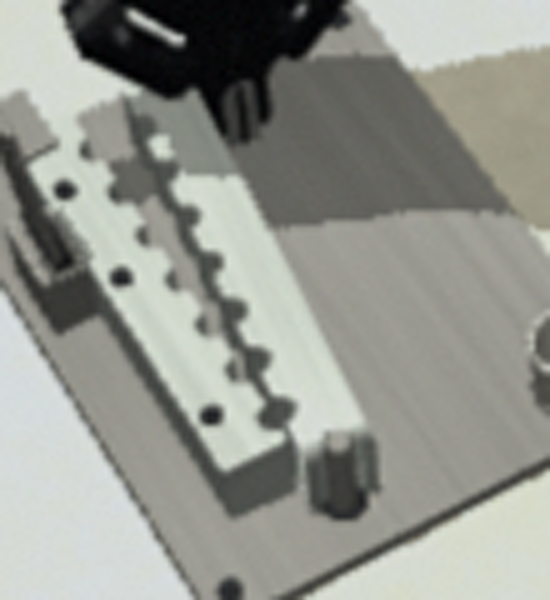

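>>> step_arm(
  commands=[
    {"x":0.001,"y":0.0132,"z":0,"wx":0,"wy":0,"wz":-0.0028,"claw":-1},
    {"x":0,"y":0.026,"z":0,"wx":0,"wy":0,"wz":-0.0056,"claw":-1},
    {"x":-0.0005,"y":0.0388,"z":0,"wx":0,"wy":0,"wz":-0.0084,"claw":-1},
    {"x":-0.001,"y":0.0516,"z":0,"wx":0,"wy":0,"wz":-0.0112,"claw":-1},
  ],
)

```text
time_s: 15.6
eef_pos: [509.1, -180.8, 17.8]
tool_rot: [[0.103, 0.995, -0.0], [0.995, -0.103, -0.0], [-0.0, 0.0, -1.0]]
contact_force: [-2.1, -0.2, -0.3]
gripper_width: -0.5
```

```bash
python3 st.py
```

```text
15.6 [ 509.1 -180.8   17.8] 84.06 [-0.4 -2.1  0.3] [-0.2   0.37 -0.  ] -0.5167154404491965
```

>>> step_arm(
  commands=[
    {"x":0.001,"y":0.008,"z":0,"wx":0,"wy":0,"wz":-0.0018,"claw":-1},
    {"x":0.001,"y":0.016,"z":0,"wx":0,"wy":0,"wz":-0.0035,"claw":-1},
    {"x":0.0015,"y":0.024,"z":0,"wx":0,"wy":0,"wz":-0.0052,"claw":-1},
  ],
)

```text
time_s: 15.9
eef_pos: [514.9, -180.8, 17.8]
tool_rot: [[0.071, 0.997, -0.0], [0.997, -0.071, -0.0], [-0.0, -0.0, -1.0]]
contact_force: [-1.2, -1.6, -0.8]
gripper_width: -0.0
```

```bash
python3 st.py
```

```text
15.9 [ 514.9 -180.8   17.8] 85.91 [-1.7 -1.1  0.8] [-0.2   0.4   0.01] -0.034594809904067735
```

Slow approach now, about 1 mm per call, turning the remaining 2°.

>>> step_arm(
  commands=[
    {"x":0,"y":0.006,"z":0,"wx":0,"wy":0,"wz":-0.0018,"claw":-1},
    {"x":0.0005,"y":0.01,"z":0,"wx":0,"wy":0,"wz":-0.0034,"claw":-1},
    {"x":0.0005,"y":0.01,"z":0,"wx":0,"wy":0,"wz":-0.0045,"claw":-1},
  ],
)

```text
time_s: 16.2
eef_pos: [517.5, -180.8, 17.8]
tool_rot: [[0.043, 0.999, 0.0], [0.999, -0.043, 0.0], [0.0, 0.0, -1.0]]
contact_force: [-1.1, -0.5, 0.4]
gripper_width: -0.0
```

```bash
python3 st.py
```

```text
16.2 [ 517.5 -180.8   17.8] 87.52 [-0.6 -1.1 -0.4] [-0.13  0.25 -0.07] -0.02277755620348275
```

>>> step_arm(
  commands=[
    {"x":0.0005,"y":0.004,"z":0,"wx":0,"wy":0,"wz":-0.001,"claw":-1},
    {"x":0.0005,"y":0.004,"z":0,"wx":0,"wy":0,"wz":-0.001,"claw":-1},
  ],
)

```text
time_s: 16.4
eef_pos: [518.4, -180.8, 17.8]
tool_rot: [[0.038, 0.999, 0.0], [0.999, -0.038, 0.0], [0.0, 0.0, -1.0]]
contact_force: [-1.3, -1.7, -0.9]
gripper_width: 0.1
```

```bash
python3 st.py
```

```text
16.4 [ 518.4 -180.8   17.8] 87.84 [-1.8 -1.2  0.9] [-0.18  0.36 -0.01] 0.054934859290954575
```

>>> step_arm(
  commands=[
    {"x":0.0005,"y":0.003,"z":0,"wx":0,"wy":0,"wz":0,"claw":-1},
    {"x":0.0005,"y":0.003,"z":0,"wx":0,"wy":0,"wz":0,"claw":-1},
  ],
)

```text
time_s: 16.6
eef_pos: [518.5, -180.7, 17.8]
tool_rot: [[0.038, 0.999, -0.001], [0.999, -0.038, -0.0], [-0.0, -0.001, -1.0]]
contact_force: [-3.7, -1.3, 1.9]
gripper_width: 0.2
```

>>> step_arm(
  commands=[
    {"x":0.0005,"y":0.003,"z":0,"wx":0,"wy":0,"wz":0,"claw":-1},
    {"x":0.0005,"y":0.003,"z":0,"wx":0,"wy":0,"wz":0,"claw":-1},
  ],
)

```text
time_s: 16.8
eef_pos: [518.6, -180.7, 17.8]
tool_rot: [[0.038, 0.999, -0.003], [0.999, -0.038, -0.001], [-0.001, -0.003, -1.0]]
contact_force: [-5.4, -2.4, 3.3]
gripper_width: -0.1
```

>>> step_arm(
  commands=[
    {"x":0.0005,"y":0.003,"z":0,"wx":0,"wy":0,"wz":0,"claw":-1},
    {"x":0.0005,"y":0.003,"z":0,"wx":0,"wy":0,"wz":0,"claw":-1},
  ],
)

```text
time_s: 17.0
eef_pos: [518.6, -180.7, 17.8]
tool_rot: [[0.038, 0.999, -0.004], [0.999, -0.038, -0.001], [-0.001, -0.004, -1.0]]
contact_force: [-6.8, -2.4, 5.2]
gripper_width: 0.2
```

>>> step_arm(
  commands=[
    {"x":0.0005,"y":0.004,"z":-0.001,"wx":0,"wy":0,"wz":0,"claw":-1},
    {"x":0.0005,"y":0.004,"z":-0.001,"wx":0,"wy":0,"wz":0,"claw":-1},
  ],
)

```text
time_s: 17.2
eef_pos: [518.6, -180.7, 17.8]
tool_rot: [[0.039, 0.999, -0.006], [0.999, -0.039, -0.001], [-0.002, -0.006, -1.0]]
contact_force: [-9.2, -3.3, 4.9]
gripper_width: -0.3
```

>>> step_arm(
  commands=[
    {"x":0.0005,"y":0.004,"z":-0.001,"wx":0,"wy":0,"wz":0,"claw":-1},
    {"x":0.0005,"y":0.004,"z":-0.001,"wx":0,"wy":0,"wz":0,"claw":-1},
  ],
)

```text
time_s: 17.4
eef_pos: [518.5, -180.7, 17.8]
tool_rot: [[0.039, 0.999, -0.008], [0.999, -0.039, -0.002], [-0.002, -0.008, -1.0]]
contact_force: [-11.0, -4.6, 6.4]
gripper_width: -0.1
```

```bash
python3 st.py
```

```text
17.4 [ 518.5 -180.7   17.8] 87.77 [ -5.  -10.9  -6.3] [-0.79  2.04 -0.04] -0.08760913116679447
```

>>> step_arm(
  commands=[
    {"x":0,"y":0.003,"z":-0.001,"wx":0,"wy":0,"wz":0,"claw":-1},
    {"x":0,"y":0.003,"z":-0.001,"wx":0,"wy":0,"wz":0,"claw":-1},
    {"x":0,"y":0.003,"z":-0.001,"wx":0,"wy":0,"wz":0,"claw":-1},
    {"x":0,"y":0.003,"z":-0.001,"wx":0,"wy":0,"wz":0,"claw":-1},
    {"x":0,"y":0.003,"z":-0.001,"wx":0,"wy":0,"wz":0,"claw":-1},
    {"x":0,"y":0.003,"z":-0.001,"wx":0,"wy":0,"wz":0,"claw":-1},
    {"x":0,"y":0.003,"z":-0.001,"wx":0,"wy":0,"wz":0,"claw":-1},
    {"x":0,"y":0.003,"z":-0.001,"wx":0,"wy":0,"wz":0,"claw":-1},
    {"x":0,"y":0.003,"z":-0.001,"wx":0,"wy":0,"wz":0,"claw":-1},
    {"x":0,"y":0.003,"z":-0.001,"wx":0,"wy":0,"wz":0,"claw":-1},
  ],
)

```text
time_s: 18.4
eef_pos: [518.5, -180.7, 17.8]
tool_rot: [[0.039, 0.999, -0.01], [0.999, -0.039, -0.002], [-0.002, -0.009, -1.0]]
contact_force: [-11.4, -4.5, 6.1]
gripper_width: -0.4
```

```bash
python3 st.py;  python3 - <<'E'
from h import *
a=shot('scene');t=shot('top')
f=lambda p:cv2.resize(np.clip(p*1.6,0,255).astype(np.uint8),(400,420),interpolation=cv2.INTER_CUBIC)
save(np.hstack([f(a['pixels'][95:210,180:290]),f(t['pixels'][175:230,305:358])]),'home.png')
E
```

```text
18.4 [ 518.5 -180.7   17.8] 87.75 [ -5.  -11.3  -6. ] [-0.83  2.21 -0.01] -0.38716383432441626
```

View pics/home.png

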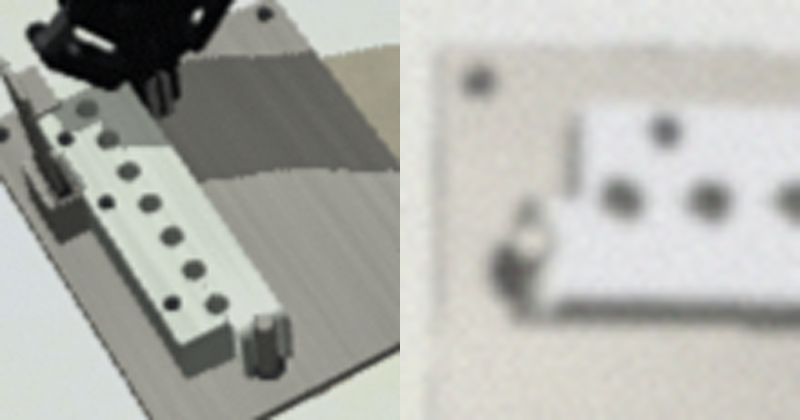

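>>> step_arm(
  commands=[
    {"x":-0.002,"y":-0.012,"z":0,"wx":0,"wy":0,"wz":0,"claw":-1},
    {"x":-0.002,"y":-0.03,"z":0,"wx":0,"wy":0,"wz":0,"claw":-1},
    {"x":-0.002,"y":-0.1,"z":0,"wx":0,"wy":0,"wz":0,"claw":-1},
    {"x":-0.002,"y":-0.12,"z":-0.15,"wx":0,"wy":0,"wz":0,"claw":-1},
    {"x":-0.002,"y":-0.12,"z":-0.35,"wx":0,"wy":0,"wz":0,"claw":-1},
    {"x":-0.002,"y":-0.12,"z":-0.55,"wx":0,"wy":0,"wz":0,"claw":-1},
    {"x":-0.002,"y":-0.12,"z":-0.6,"wx":0,"wy":0,"wz":0,"claw":-1},
    {"x":-0.002,"y":-0.12,"z":-0.6,"wx":0,"wy":0,"wz":0,"claw":-1},
  ],
)

```text
time_s: 19.3
eef_pos: [496.6, -180.7, 172.2]
tool_rot: [[0.037, 0.999, 0.008], [0.999, -0.037, -0.003], [-0.003, 0.009, -1.0]]
contact_force: [-0.9, -0.5, -0.1]
gripper_width: -0.4
```

```bash
python3 st.py;  python3 - <<'E'
from h import *
for n,roi in (('scene',(165,80,260,170)),('top',(370,160,420,215))):
    im=shot(n);P=cloud(im);x0,y0,x1,y1=roi;q=P[y0:y1,x0:x1].reshape(-1,3)
    q=q[(q[:,2]>55)&(q[:,2]<145)&(abs(q[:,0]-598)<50)&(q[:,1]<-110)&(q[:,1]>-190)]
    print(n,len(q))
    for z in range(55,145,12):
        k=q[(q[:,2]>=z)&(q[:,2]<z+12)]
        if len(k): print(z,len(k),k.min(0).round(),k.max(0).round(),np.median(k,0).round(1))
    print(comp(im,(165,85,325,225) if n=='scene' else (300,172,430,275),41,52)[1])
E
```

```text
19.3 [ 496.6 -180.7  172.2] 87.87 [-0.6 -0.9  0.1] [ 0.01 -0.02  0.  ] -0.3900371795819872
scene 232
55 14 [ 600. -161.   56.] [ 604. -134.   67.] [ 602.5 -135.7   61.5]
67 18 [ 600. -163.   67.] [ 605. -134.   78.] [ 603.7 -139.7   72.2]
79 18 [ 602. -161.   79.] [ 606. -134.   91.] [ 604.5 -136.9   85.1]
91 15 [ 603. -162.   92.] [ 607. -134.  101.] [ 605.7 -137.5   96.3]
103 29 [ 591. -163.  103.] [ 607. -133.  115.] [ 605.9 -136.6  110.3]
115 102 [ 590. -166.  116.] [ 609. -134.  127.] [ 596.9 -146.2  118.2]
127 36 [ 605. -164.  127.] [ 609. -134.  136.] [ 607.3 -149.6  132.6]
((572.9842529296875, -102.4475326538086), (209.3296356201172, 76.21434783935547), 88.54148864746094)
top 262
55 33 [ 596. -164.   55.] [ 602. -137.   67.] [ 599.7 -150.5   61. ]
67 26 [ 599. -165.   67.] [ 603. -137.   79.] [ 600.6 -150.8   74. ]
79 14 [ 600. -160.   79.] [ 605. -137.   90.] [ 601.9 -140.6   84.3]
91 7 [ 602. -142.   93.] [ 606. -137.  101.] [ 603.1 -139.4   97.3]
103 4 [ 604. -140.  105.] [ 605. -137.  111.] [ 604.  -137.8  107.4]
115 131 [ 589. -167.  115.] [ 607. -136.  127.] [ 597.9 -152.   119.7]
127 47 [ 604. -166.  127.] [ 610. -137.  138.] [ 605.7 -151.6  133.5]
((566.9082641601562, -106.04135131835938), (201.3851776123047, 63.11391830444336), 88.12427520751953)
```

>>> step_arm(
  commands=[
    {"x":0.05,"y":0.18,"z":0,"wx":0,"wy":0,"wz":0,"claw":-1},
    {"x":0.1,"y":0.38,"z":0,"wx":0,"wy":0,"wz":0,"claw":-1},
    {"x":0.145,"y":0.56,"z":0,"wx":0,"wy":0,"wz":0,"claw":-1},
    {"x":0.145,"y":0.57,"z":0,"wx":0,"wy":0,"wz":0,"claw":-1},
    {"x":0.145,"y":0.57,"z":0.1,"wx":0,"wy":0,"wz":0,"claw":-1},
    {"x":0.145,"y":0.57,"z":0.22,"wx":0,"wy":0,"wz":0,"claw":-1},
    {"x":0.145,"y":0.57,"z":0.24,"wx":0,"wy":0,"wz":0,"claw":-1},
    {"x":0.145,"y":0.57,"z":0.24,"wx":0,"wy":0,"wz":0,"claw":-1},
  ],
)

```text
time_s: 20.2
eef_pos: [634.0, -148.0, 105.2]
tool_rot: [[0.038, 0.999, -0.007], [0.999, -0.038, 0.002], [0.002, -0.007, -1.0]]
contact_force: [-0.1, -0.1, 0.8]
gripper_width: -0.1
```

```bash
python3 st.py; python3 - <<'E'
import numpy as np
# TCP targets, corner r=70
for d in (100,85,70,55,40,25,12,4,0):
    f=np.radians(d);r=70;print(d,round(598-r*np.cos(f)+13+4*np.sin(f),1),round(47.5+r*np.sin(f)+4*np.cos(f),1))
E
```

```text
20.2 [ 634.  -148.   105.2] 87.82 [-0.1 -0.1 -0.8] [-0.06  0.   -0.04] -0.06579889533116755
100 627.1 115.7
85 608.9 117.6
70 590.8 114.6
55 574.1 107.1
40 559.9 95.6
25 549.2 80.7
12 543.4 66.0
4 541.4 56.4
0 541.0 51.5
```

>>> step_arm(
  commands=[
    {"x":0,"y":0,"z":0,"wx":0,"wy":0,"wz":0,"claw":-1},
    {"x":0,"y":0,"z":0,"wx":0,"wy":0,"wz":0,"claw":-1},
    {"x":0,"y":0,"z":0,"wx":0,"wy":0,"wz":0,"claw":-1},
  ],
)

```text
time_s: 20.5
eef_pos: [638.1, -149.3, 110.3]
tool_rot: [[0.038, 0.999, 0.003], [0.999, -0.038, -0.001], [-0.001, 0.003, -1.0]]
contact_force: [0.2, -0.3, 0.7]
gripper_width: -0.1
```

```bash
python3 st.py
```

```text
20.5 [ 638.1 -149.3  110.3] 87.83 [-0.3  0.3 -0.7] [-0.06 -0.01  0.04] -0.11119622981535772
```

>>> step_arm(
  commands=[
    {"x":0,"y":-0.06,"z":0,"wx":0,"wy":0,"wz":0,"claw":-1},
    {"x":0,"y":-0.12,"z":0,"wx":0,"wy":0,"wz":0,"claw":-1},
    {"x":0,"y":-0.152,"z":0,"wx":0,"wy":0,"wz":0,"claw":-1},
    {"x":0,"y":-0.182,"z":0.002,"wx":0,"wy":0,"wz":0,"claw":-1},
    {"x":0,"y":-0.214,"z":0.014,"wx":0,"wy":0,"wz":0,"claw":-1},
    {"x":0,"y":-0.244,"z":0.029,"wx":0,"wy":0,"wz":0,"claw":-1},
    {"x":0,"y":-0.244,"z":0.029,"wx":0,"wy":0,"wz":0,"claw":-1},
  ],
)

```text
time_s: 21.2
eef_pos: [574.4, -146.2, 100.4]
tool_rot: [[0.038, 0.999, -0.002], [0.999, -0.038, 0.001], [0.001, -0.002, -1.0]]
contact_force: [0.1, -1.2, -0.7]
gripper_width: -0.0
```

```bash
python3 st.py; python3 - <<'E'
from h import *
im=shot('scene');P=cloud(im);q=P[60:200,150:320].reshape(-1,3)
q=q[(q[:,2]>58)&(q[:,2]<145)&(q[:,0]<600)&(q[:,0]>500)&(q[:,1]<-130)&(q[:,1]>-170)]
for x in range(500,605,8):
    k=q[(q[:,0]>=x)&(q[:,0]<x+8)]
    if len(k): print(x,len(k),k[:,2].min().round(),k[:,2].max().round())
E
```

```text
21.2 [ 574.4 -146.2  100.4] 87.82 [-1.2  0.2  0.7] [-0.02 -0.02 -0.03] -0.0032769911678006505
548 50 96.0 143.0
556 55 101.0 145.0
564 66 93.0 145.0
572 117 78.0 145.0
580 137 68.0 145.0
588 85 58.0 144.0
596 3 59.0 59.0
```

>>> step_arm(
  commands=[
    {"x":0,"y":-0.027,"z":0.021,"wx":0,"wy":0,"wz":0,"claw":-1},
    {"x":0,"y":-0.053,"z":0.043,"wx":0,"wy":0,"wz":0,"claw":-1},
    {"x":0,"y":-0.075,"z":0.07,"wx":0,"wy":0,"wz":0,"claw":-1},
    {"x":0,"y":-0.093,"z":0.098,"wx":0,"wy":0,"wz":0,"claw":-1},
    {"x":0,"y":-0.105,"z":0.125,"wx":0,"wy":0,"wz":0,"claw":-1},
    {"x":0,"y":-0.115,"z":0.15,"wx":0,"wy":0,"wz":0,"claw":-1},
    {"x":0,"y":-0.12,"z":0.17,"wx":0,"wy":0,"wz":0,"claw":-1},
    {"x":0,"y":-0.12,"z":0.17,"wx":0,"wy":0,"wz":0,"claw":-1},
  ],
)

```text
time_s: 22.05
eef_pos: [545.2, -145.0, 57.7]
tool_rot: [[0.038, 0.999, -0.002], [0.999, -0.038, 0.001], [0.001, -0.002, -1.0]]
contact_force: [-0.2, -0.9, 0.3]
gripper_width: 0.1
```

```bash
python3 st.py
```

```text
22.05 [ 545.2 -145.    57.7] 87.83 [-0.9 -0.2 -0.3] [ 0.04 -0.02 -0.02] 0.0953401719306466
```

>>> step_arm(
  commands=[
    {"x":0,"y":0,"z":0.008,"wx":0,"wy":0,"wz":0,"claw":-1},
    {"x":0,"y":0,"z":0.014,"wx":0,"wy":0,"wz":0,"claw":-1},
    {"x":0,"y":0,"z":0.014,"wx":0,"wy":0,"wz":0,"claw":-1},
  ],
)

```text
time_s: 22.35
eef_pos: [546.4, -145.4, 55.3]
tool_rot: [[0.038, 0.999, 0.0], [0.999, -0.038, -0.0], [-0.0, 0.0, -1.0]]
contact_force: [-0.1, 0.7, 0.3]
gripper_width: 0.3
```

>>> step_arm(
  commands=[
    {"x":0,"y":0,"z":0.005,"wx":0,"wy":0,"wz":0,"claw":-1},
    {"x":0,"y":0,"z":0.005,"wx":0,"wy":0,"wz":0,"claw":-1},
  ],
)

```text
time_s: 22.55
eef_pos: [546.3, -145.5, 54.1]
tool_rot: [[0.038, 0.999, 0.0], [0.999, -0.038, -0.0], [-0.0, 0.0, -1.0]]
contact_force: [-0.6, -0.6, 0.1]
gripper_width: 0.1
```

>>> step_arm(
  commands=[
    {"x":0,"y":0,"z":0.004,"wx":0,"wy":0,"wz":0,"claw":-1},
    {"x":0,"y":0,"z":0.004,"wx":0,"wy":0,"wz":0,"claw":-1},
  ],
)

```text
time_s: 22.75
eef_pos: [546.2, -145.4, 53.0]
tool_rot: [[0.038, 0.999, 0.0], [0.999, -0.038, -0.0], [-0.0, 0.0, -1.0]]
contact_force: [0.1, 0.4, 0.5]
gripper_width: 0.3
```

>>> step_arm(
  commands=[
    {"x":0,"y":0,"z":0.004,"wx":0,"wy":0,"wz":0,"claw":-1},
    {"x":0,"y":0,"z":0.004,"wx":0,"wy":0,"wz":0,"claw":-1},
  ],
)

```text
time_s: 22.95
eef_pos: [546.1, -145.4, 52.0]
tool_rot: [[0.038, 0.999, -0.0], [0.999, -0.038, 0.0], [0.0, -0.0, -1.0]]
contact_force: [-0.3, 0.3, -0.8]
gripper_width: 0.0
```

>>> step_arm(
  commands=[
    {"x":0,"y":0,"z":0.003,"wx":0,"wy":0,"wz":0,"claw":-1},
    {"x":0,"y":0,"z":0.003,"wx":0,"wy":0,"wz":0,"claw":-1},
  ],
)

```text
time_s: 23.15
eef_pos: [546.2, -145.4, 51.5]
tool_rot: [[0.038, 0.999, 0.0], [0.999, -0.038, -0.0], [-0.0, 0.0, -1.0]]
contact_force: [-1.0, 0.4, 2.4]
gripper_width: 0.1
```

>>> step_arm(
  commands=[
    {"x":0,"y":0,"z":0.002,"wx":0,"wy":0,"wz":0,"claw":-1},
    {"x":0,"y":0,"z":0.002,"wx":0,"wy":0,"wz":0,"claw":-1},
  ],
)

```text
time_s: 23.35
eef_pos: [546.1, -145.4, 51.4]
tool_rot: [[0.038, 0.999, 0.0], [0.999, -0.038, -0.0], [-0.0, 0.0, -1.0]]
contact_force: [-2.9, 0.3, 5.7]
gripper_width: 0.3
```

>>> step_arm(
  commands=[
    {"x":0,"y":0,"z":-0.02,"wx":0,"wy":0,"wz":0,"claw":-1},
    {"x":0,"y":0,"z":-0.1,"wx":0,"wy":0,"wz":0,"claw":-1},
    {"x":0,"y":0,"z":-0.3,"wx":0,"wy":0,"wz":0,"claw":-1},
    {"x":0,"y":0,"z":-0.5,"wx":0,"wy":0,"wz":0,"claw":-1},
    {"x":0,"y":0,"z":-0.6,"wx":0,"wy":0,"wz":0,"claw":-1},
    {"x":-0.2,"y":-0.2,"z":-0.6,"wx":0,"wy":0,"wz":0,"claw":-1},
    {"x":-0.4,"y":-0.4,"z":-0.6,"wx":0,"wy":0,"wz":0,"claw":-1},
    {"x":-0.4,"y":-0.4,"z":-0.6,"wx":0,"wy":0,"wz":0,"claw":-1},
    {"x":-0.4,"y":-0.4,"z":-0.6,"wx":0,"wy":0,"wz":0,"claw":-1},
  ],
)

```text
time_s: 24.25
eef_pos: [439.3, -243.8, 200.8]
tool_rot: [[0.043, 0.999, -0.001], [0.999, -0.043, -0.001], [-0.001, -0.001, -1.0]]
contact_force: [-0.2, 0.9, -0.0]
gripper_width: -0.2
```

```bash
python3 st.py;  python3 - <<'E'
from h import *
a=shot('scene');t=shot('wrist');P=cloud(a)
q=P[80:200,165:320].reshape(-1,3);q=q[(abs(q[:,1]+150)<12)&(q[:,0]>500)&(q[:,0]<620)]
for x in range(505,615,10):
    k=q[(q[:,0]>=x)&(q[:,0]<x+10)]
    if len(k): print(x,len(k),np.median(k[:,2]).round(1))
print(comp(a,(165,85,325,225),41,47.6)[1])
f=lambda p:cv2.resize(np.clip(p*1.6,0,255).astype(np.uint8),(400,400),interpolation=cv2.INTER_CUBIC)
save(np.hstack([f(a['pixels'][95:215,175:295]),f(t['pixels'])]),'end.png')
E
```

```text
24.25 [ 439.3 -243.8  200.8] 87.53 [ 0.9 -0.2  0. ] [ 0.04 -0.02 -0.03] -0.1836094391614919
505 54 10.6
515 73 50.2
525 43 51.3
535 47 50.9
545 44 51.4
555 49 51.6
565 53 51.5
575 45 52.1
585 51 51.6
595 57 50.4
605 75 26.1
((564.7974243164062, -64.85714721679688), (117.62659454345703, 56.673118591308594), 87.8250732421875)
```

View pics/end.png

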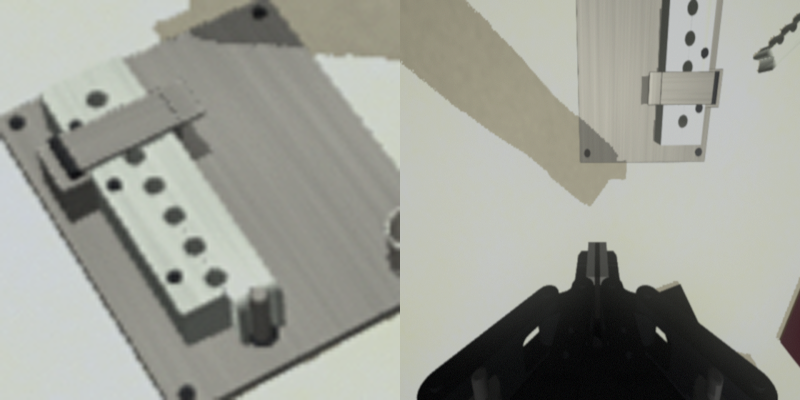

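The picture shows the keeper flat at about z 51, level within 1 mm. The halves are flush with round cavities, and the post, at (262,305), is in the notch. I'm handing the job in.

```bash
python3 -c "
from cell import manip
print(manip.finish_job())"
```

```text
the job is handed in; nothing more can be done
None
```

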